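# Clamp a bamboo stick in the bench thickness gauge

## Robot

A 6-joint arm with a two-finger parallel gripper is mounted at the origin on the work surface; the furniture and walls round the work are solid. World frame = base frame: x ahead of the robot, y to its left, z up, the work surface at z = 0. Lengths are in m, angles in rad, forces in N, time in s.
With the tool pointing down it reaches from about 0.425 to 0.95 m from the base axis. Payload 3.5 kg.
Tool frame: the origin (TCP) lies on the centre line of the jaws, within the pads' length; the fingertips stand 17 mm ahead of it and the grasp point (between the pads) lies 2 mm behind it; z points along the fingers, y is the line along which they close (so a half turn about z gives the same grasp; the last joint's range is limited). The gripper opens to 85 mm and grips with 20 to 120 N. Pads are 22 mm wide; open, the fingers measure 114 mm over their backs; the gripper's body (76 mm by 85 mm) begins 54 mm behind the grasp point. The pads swing forward as they close: fully open they stand 13 mm farther back than shut.
Start: joints at [-0.15, 0.286, 1.577, -0, 1.279, -0.15], TCP at [0.675, 0, 0.214] pointing down, gripper open.
Joint ranges: [-2.77, 2.77], [-0.9, 2.22], [0.21, 2.48], [-1.53, 4.67], [0.24, 2.81], [-2.84, 2.84]. Speed limits (rad/s): [2.79, 2.79, 3.14, 3.14, 3.14, 3.14].

## Interface

Orientations are given as a unit quaternion [x, y, z, w].
In Python, from plant import ctrl gives the robot as it stands. The module is installed in compiled form; this text tells all that it offers.
- The arm moves only by the tool drive_tool, never from a script. Its argument "moves" is a list of rows, each a list of 3 entries, a list of its own where there are three numbers: the turn, a rotation vector about the tool's x, y, z in rad, then the shift along the tool's x, y, z in m, then the finger opening in m, from 0 to 0.0854. A call has 1 to 5 rows; each row shifts and turns the commanded pose from where the row before left it, along the tool's axes as they then stand; what a row does not reach is not made up. A row lasts 1/8 s, in which the tool goes at most 62.5 mm and 10.7 degrees, less where a joint would pass 70% of its speed; a pose out of reach is approached as far as the arm can. A call with a gripper value outside its range is refused whole. The fingers move at their own pace and stop on an object; "grip_force" is the grip in N (left out, the last holds). Time passes only in rows, so rows that do not move let the fingers close. It gives the time, the measured TCP pose, the force, the opening and the grip force at its end, in the units of the state.
- ctrl.get_state(): the state, without advancing time (a new reading comes with each control period).
- ctrl.read_camera(name): name is "scene" or "side" or "wrist"; returns a dict with "image" (384x512x3 uint8, red, green, blue), "fx", "fy", "cx", "cy" (pixels), "R" (3x3) and "t" (3): a world point X has camera coordinates R X + t. Camera axes: x right, y down, z forward; pixel columns grow to the right and rows downward; lengths in m; the calibration is good to about 2 mm. A picture is of the moment at which its call begins. There is no depth.
- ctrl.sign_off(): hands the job in; it is judged then, once.
The state is a dict: "time": time; "qpos": joint angles; "dq": joint speeds; "joint_efforts": joint torques, N m; "eef_pos": TCP position; "tcp_rot": TCP orientation; "contact_force": force on the tool from outside, world axes, zero at the start; "wrist_torque": the same for the moment, N m; "opening": opening from 0.0 (shut) to 1.0 (fully open); "finger_force": force on a finger pad.
Only numpy, scipy, OpenCV 4.12 (cv2) and the standard library are available. Lean on these libraries where they do the work, as an engineer would, in place of code of your own. Each camera call takes 0.05 s, during which the arm holds its last target. There are 200 camera calls.

## Task

Lay the loose bamboo stick in the slot of the green thickness gauge, under the spindle, and push it in until its end meets the backstop. Then turn the red ratchet knob clockwise until it slips, so that the spindle clamps the stick at the ratchet's own pressure; let it slip on by 20 to 60 degrees, as the white marks on knob and sleeve show, and let go. Turn only the red knob, never the steel sleeve below it, and leave the roll of tape, the glue bottle and the little block alone.

Things in the scene. Friction and masses are not known exactly. Their poses are not given: they have to be found in the camera images.
- gauge: green cast bench thickness gauge, fixed to the table. Origin on the table top, on the vertical spindle axis; x toward its column, y along its slot to the open mouth, z up. Foot 10 mm thick (x -48..72, y -30..64 mm). Column x 34..60, y -14..14 mm, 89 mm high; head from column to axis, 30 mm wide in y, z 68..90 mm. Beyond y = 17 mm nothing is overhead
- slot (a point): foot of the backstop's face, mid-slot; gauge's axes; it is 12 mm to -y of the spindle axis, 30 mm above the table. From here the flat rest, 30 mm wide, runs 76 mm to +y. Two fences 5 mm high on it leave a slot 17 mm wide from 4 to 54 mm, flaring open up to 68 mm. Backstop 11 mm high. Lower the stick between the fences 30 mm or more from the backstop, then slide it to -y under the spindle
- spindle_unit: spindle under the head; origin on the axis, 67 mm above the table, fixed. Its steel face comes down 20 mm a turn (clockwise from above), stays there, and starts 1.5 to 10 mm above a seated stick: feel for it. Free, it turns at 0.07 N m either way; on the stick this rises within 0.5 rad to 0.115, where the knob slips, pressing with about 17 N (25 is too much); clamped, it backs off at 0.02 N m
- knob_grip (a point): grasp centre of the red ratchet knob, on the spindle axis. Knob: upright cylinder, 25 mm diameter, 38 mm high; this point is 22 mm above its lower end, 16 mm below its top, 146 mm above the table; it turns in place, without sinking. 9 mm below the knob's lower end is the sleeve's flange (32 mm diameter), so keep fingertips less than 26 mm below this point
- knob_mark (a point): white index line on the knob: point 14 mm from the axis, at the knob's lower end; turns with the knob
- sleeve_mark (a point): white index line on the flange of the steel sleeve (fixed to the screw): point 14 mm from the axis. It lies straight below knob_mark until the knob slips on the sleeve; then the two are 28 mm x sin(slip angle / 2) apart in plan
- stick_mid (a point): centre of the loose bamboo stick, 110 x 12 x 8 mm, 20 g, lying flat on the table; x along its length, z up. Either end may go to the backstop. Seated, it lies along the gauge's y with its centre at x 0, y 43, z 34 mm in the gauge's frame, and 34 mm of it stick out beyond the rest, with room for fingers beside and below
- stick: the same stick; origin at the centre of its underside, x and y not along its sides (use stick_mid)
- tape: roll of masking tape lying flat, 104 x 102 x 25 mm, bystander; origin at the centre of its underside
- glue: white glue bottle with grey nozzle, standing, 54 x 54 x 146 mm, bystander; origin at the centre of its underside
- block: small bamboo block, 27 x 22 x 21 mm, bystander; origin at the centre of its underside
Things that resemble listed ones, but are neither listed nor needed, are in the scene too. Of the things shaped like the gauge, the green one is meant.

How it is judged:
By the outcome, as a careful person would: the job done as asked, in the order asked, and still so for the second after the job is handed in, with the robot touching nothing.
It also fails if it takes over 72 s, if anything falls off the work surface, if the arm or the gripper's body presses on something with over 40 N, if the wrist force passes 120 N, or if a joint passes its speed limit or range.

## Working session

There is one attempt and no reset: what is moved stays moved. The work goes in short steps, Python scripts to look and compute and a tool call to move; the robot and the scene stay as the last step left them, time stands still between calls to the robot, and variables do not carry over. Pictures are saved under pics/ and viewed, at most 10 in all, crops included, and the job is handed in when it is done.

Besides the shell and the picture viewer there is one more tool, called after "Call:" by a JSON object that holds its "op" and its "data". drive_tool: Moves the arm, as the interface text tells. Its arguments: {"type":"object","properties":{"moves":{"type":"array","items":{"type":"array"}},"grip_force":{"type":"number"}},"required":["moves"]}

```bash
mkdir -p pics; cat > h.py <<'E'
import numpy as np, cv2, pickle
def ray(c,u,v):
    d=np.array([(u-c["cx"])/c["fx"],(v-c["cy"])/c["fy"],1.]); R=np.array(c["R"]); t=np.array(c["t"])
    return -R.T@t, R.T@d
def plane(c,u,v,z):
    o,d=ray(c,u,v); return o+d*(z-o[2])/d[2]
def proj(c,X):
    p=np.array(c["R"])@np.array(X)+np.array(c["t"]); return np.array([c["fx"]*p[0]/p[2]+c["cx"],c["fy"]*p[1]/p[2]+c["cy"]])
def tri(c1,p1,c2,p2):
    o1,d1=ray(c1,*p1);o2,d2=ray(c2,*p2)
    s=np.linalg.lstsq(np.c_[d1,-d2],o2-o1,rcond=None)[0]; a=o1+s[0]*d1;b=o2+s[1]*d2
    return (a+b)/2,np.linalg.norm(a-b)
def shot(n,f=None):
    from plant import ctrl
    c=ctrl.read_camera(n)
    if f: cv2.imwrite(f"pics/{f}.png",cv2.cvtColor(c["image"],cv2.COLOR_RGB2BGR)); pickle.dump(c,open(f"pics/{f}.pkl","wb"))
    return c
def load(f): return pickle.load(open(f"pics/{f}.pkl","rb"))
E
python3 - <<'E'
from h import *
a=shot("scene","sc0");b=shot("side","si0");w=shot("wrist","w0")
im=np.vstack([np.hstack([a["image"],b["image"]])])
cv2.imwrite("pics/both.png",cv2.cvtColor(cv2.resize(np.hstack([a["image"],b["image"]])[:, :],(800,300),interpolation=cv2.INTER_AREA),cv2.COLOR_RGB2BGR))
for c in(a,b,w): print(c["fx"],-np.array(c["R"]).T@c["t"],np.array(c["R"])[2])
E
```

```text
413.91452862997244 [-0.06526791 -0.56950523  0.94232975] [ 0.45421215  0.60616228 -0.65288484]
401.8175441867324 [0.46605261 1.11807592 0.56007186] [ 0.02174047 -0.8935879  -0.44836148]
289.77064311969605 [0.67442459 0.07989966 0.37321746] [-0.00238384 -0.31380289 -0.94948516]
```

View pics/sc0.png

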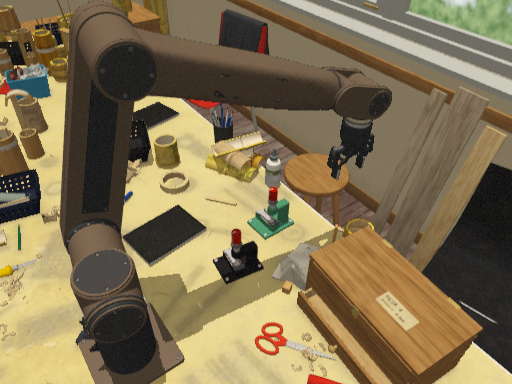

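View pics/si0.png

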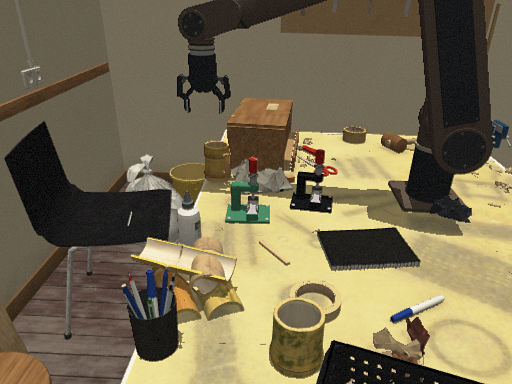

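Green gauge: scene (271,217), side (248,205). The look-alike is the black gauge at scene (237,260), side (315,190). Stick: scene (221,200), side (274,252). Other stick-like things are the marker (side 418,308), the split bamboo (scene 235,160) and the sticks in the bundle at top left. The choice is the lone stick beside the tape and the green gauge; I'll check it in one crop.

```bash
python3 - <<'E'
from h import *
a=load("sc0");b=load("si0")
A=cv2.resize(a["image"][145:245,190:310],(400,333),interpolation=cv2.INTER_CUBIC)
B=cv2.resize(b["image"][150:270,215:345],(390,360),interpolation=cv2.INTER_CUBIC)
im=np.zeros((360,790,3),np.uint8);im[:333,:400]=A;im[:,400:]=B
cv2.imwrite("pics/crop1.png",im[...,::-1])
for n,c,(x0,x1,y0,y1) in(("sc",a,(195,245,190,212)),("si",b,(254,295,236,268))):
    r=c["image"][y0:y1,x0:x1].astype(int); h=cv2.cvtColor(r.astype(np.uint8),cv2.COLOR_RGB2HSV)
    bg=np.median(r.reshape(-1,3),0); m=(np.abs(r-bg).sum(2)>90).astype(np.uint8)
    k,l,s,ce=cv2.connectedComponentsWithStats(m); i=1+s[1:,4].argmax()
    v,u=np.where(l==i); p=np.c_[u+x0,v+y0]; mu=p.mean(0); d=np.linalg.svd(p-mu,full_matrices=False)[2][0]; q=(p-mu)@d
    print(n,s[i],mu,[plane(c,*(mu+d*t),0.006).round(4) for t in(q.min(),0,q.max())])
# red knobs
for n,c in(("sc",a),("si",b)):
    h=cv2.cvtColor(c["image"],cv2.COLOR_RGB2HSV)
    m=(((h[...,0]<6)|(h[...,0]>174))&(h[...,1]>170)&(h[...,2]>70)).astype(np.uint8)
    k,l,s,ce=cv2.connectedComponentsWithStats(m)
    for i in range(1,k):
        if s[i,4]>30: print(n,s[i],ce[i])
E
```

```text
sc [10  8 32  9 64] [221.125 202.125] [array([0.4247, 0.3634, 0.006 ]), array([0.4611, 0.3182, 0.006 ]), array([0.4938, 0.2777, 0.006 ])]
si [ 5  5 31 25 95] [274.32631579 254.46315789] [array([0.5004, 0.288 , 0.006 ]), array([0.46  , 0.3379, 0.006 ]), array([0.4282, 0.3771, 0.006 ])]
sc [257  26  10  28 162] [262.45061728  40.35185185]
sc [ 0 80 10 15 82] [ 4.43902439 88.43902439]
sc [188  99  32  10 164] [203.70121951 102.98170732]
sc [269 187   8  14  93] [272.80645161 194.        ]
sc [232 229   9  15 105] [236.31428571 236.4952381 ]
sc [255 323  32  31 301] [271.72093023 338.66112957]
sc [308 375  32   9 174] [319.24712644 380.14942529]
si [303 145  21  19 158] [315.19620253 153.78481013]
si [249 157   8  16 105] [252.36190476 165.13333333]
si [323 166  14  10  72] [328.48611111 170.43055556]
```

View pics/crop1.png

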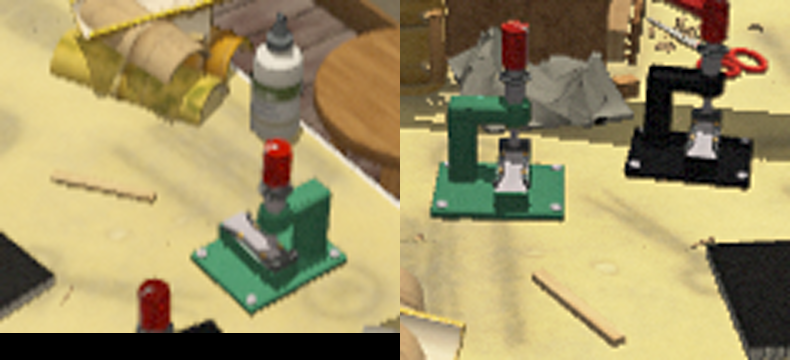

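The crop shows the lone bamboo stick and the green gauge with its slot mouth facing the side camera. The column is on the outer (+x world) side, and the glue stands behind it. Now the gauge pose.

```bash
python3 - <<'E'
from h import *
a=load("sc0");b=load("si0");w=load("w0")
P,g=tri(a,(272.8,194),b,(252.4,165.1)); print("knob",P,g)
# glue, foot corners (from crop): scene scale .3, origin (190,145); side scale 1/3, origin (215,150)
for n,c,o,s,pts in(("sc",a,(190,145),.3,[(192,257),(251,312),(346,263)]),("si",b,(215-400/3,150),1/3,[(432,216),(564,219),(565,167)])):
    for p in pts: print(n,plane(c,o[0]+s*p[0],o[1]+s*p[1],0.005).round(4))
for p in[(277,138),]: print("glue",plane(a,190+.3*p[0],145+.3*p[1],0))
for X in [(.461,.325,.006),P]: print("wrist px",proj(w,X))
from plant import ctrl
s=ctrl.get_state(); print(s)
E
```

```text
knob [0.52655858 0.13043226 0.14405777] 2.8838805309071764e-05
sc [0.4798 0.191  0.005 ]
sc [0.483  0.1017 0.005 ]
sc [0.5955 0.0998 0.005 ]
si [0.5924 0.1977 0.005 ]
si [0.4748 0.1938 0.005 ]
si [0.4764 0.0968 0.005 ]
glue [0.65936346 0.28837936 0.        ]
wrist px [  28.47688218 -182.20209452]
wrist px [43.38544713 16.22459126]
{'time': 0.15, 'qpos': array([-1.49990332e-01,  2.86994309e-01,  1.57786780e+00,  2.83206003e-06,
        1.27862611e+00, -1.50009306e-01]), 'dq': array([-6.28444979e-05, -3.24141054e-03, -5.51524614e-03, -8.83471341e-04,
       -1.50334035e-04,  2.15307322e-03]), 'joint_efforts': array([ 7.91554030e-04, -4.06602967e+01, -2.93140125e+01, -8.94972595e-05,
        3.96185191e-03, -2.97825103e-06]), 'eef_pos': array([6.74438884e-01, 1.21649309e-04, 2.12828882e-01]), 'tcp_rot': array([ 7.07100044e-01,  7.07112883e-01, -5.61415883e-04, -7.63613110e-04]), 'contact_force': array([-0.31372359,  0.3549018 ,  0.69613745]), 'wrist_torque': array([ 0.05739674,  0.07364693, -0.02591251]), 'finger_force': 0.0, 'opening': 1.0049136356599428}
```

View pics/w0.png

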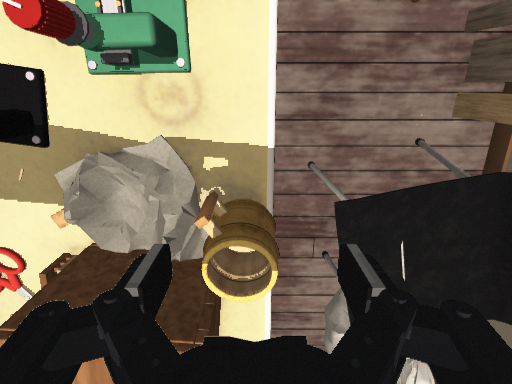

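Gauge axis is about (0.527, 0.131), nearly aligned with the world axes; knob height 0.144 agrees with the 0.146 given. Moving above the stick's outer end.

Call:
{"op": "drive_tool", "data": {"moves": [[[0, 0, 0], [0.05, -0.033, 0], 0.085], [[0, 0, 0], [0.05, -0.033, 0], 0.085], [[0, 0, 0], [0.05, -0.033, 0], 0.085], [[0, 0, 0], [0.05, -0.033, 0], 0.085], [[0, 0, 0], [0.05, -0.033, 0], 0.085]]}}

```text
time: 0.78
eef_pos: [0.5085, 0.2514, 0.2137]
tcp_rot: [0.707, 0.707, -0.0, -0.0]
contact_force: [-0.4, -0.7, -0.5]
opening: 0.995
finger_force: 0.0
```

Call:
{"op": "drive_tool", "data": {"moves": [[[0, 0, 0], [0.05, -0.036, 0], 0.06], [[0, 0, -0.17], [0.05, -0.036, 0], 0.06], [[0, 0, -0.17], [0, 0, 0.02], 0.06], [[0, 0, -0.17], [0, 0, 0.03], 0.06], [[0, 0, -0.17], [0, 0, 0.03], 0.06]]}}

```text
time: 1.4
eef_pos: [0.4376, 0.3503, 0.133]
tcp_rot: [0.428, 0.904, 0.0, 0.0]
contact_force: [-0.4, 1.1, -0.3]
opening: 0.704
finger_force: 0.0
```

```bash
python3 - <<'E'
from h import *
from plant import ctrl
s=ctrl.get_state(); print(s["time"],s["eef_pos"],s["tcp_rot"],s["qpos"])
w=shot("wrist","w1"); print([proj(w,p).round() for p in((.494,.28,.006),(.425,.365,.006))])
E
```

```text
1.4 [0.43756303 0.35031898 0.13302035] [4.27904470e-01 9.03823963e-01 6.17683309e-05 6.57995430e-05] [ 4.94133481e-01  1.17288943e-01  1.92928871e+00 -3.68542993e-05
  1.09483750e+00 -1.92299988e-01]
[array([254., 252.]), array([255., 156.])]
```

View pics/w1.png

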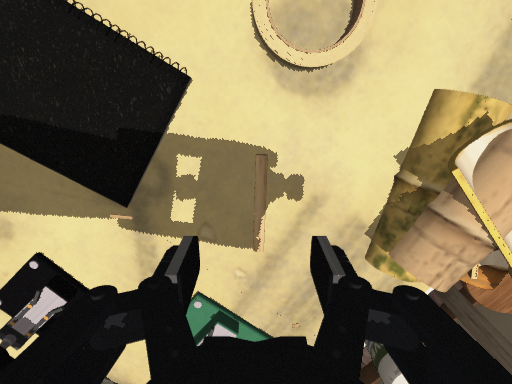

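The stick lies in the arm's shadow from (261,154) to (258,250), just below-right of the spiral pad; the tape at (312,20) and the green foot at (200,320) are clear of it.

```bash
python3 - <<'E'
from h import *
from scipy.spatial.transform import Rotation as Ro
w=load("w1")
im=w["image"][140:260,235:285].astype(int)
for y in (155,165,190,215,240,248): print(y,[tuple(w["image"][y,x]) [0:3:2] for x in range(250,274)] and [int(w["image"][y,x].sum()) for x in range(248,274)])
T,B=plane(w,261,154,.008),plane(w,258,250,.008)
print(T,B,np.linalg.norm(T-B),(T+B)/2,np.degrees(np.arctan2(*(T-B)[1::-1])))
R=Ro.from_quat([.42790447,.903823963,0,0]).as_matrix()
g=(T+B)/2+.038*(T-B)/np.linalg.norm(T-B)
print("grip",g,"tool shift",R.T@(g-np.array([.43756,.35032,.13302])),"stick dir in tool",R.T@(T-B))
E
```

```text
155 [294, 304, 308, 309, 302, 297, 303, 273, 275, 282, 272, 263, 252, 258, 238, 225, 210, 214, 208, 234, 299, 307, 302, 296, 296, 292]
165 [304, 300, 303, 295, 295, 295, 297, 261, 321, 322, 312, 289, 286, 292, 300, 290, 267, 252, 267, 245, 299, 301, 299, 302, 294, 299]
190 [304, 301, 303, 300, 301, 308, 278, 294, 296, 309, 319, 303, 305, 303, 297, 288, 266, 262, 267, 295, 300, 300, 293, 290, 297, 301]
215 [295, 295, 293, 290, 299, 301, 270, 300, 309, 306, 312, 300, 300, 289, 286, 352, 568, 512, 594, 592, 592, 592, 593, 592, 599, 598]
240 [291, 282, 287, 278, 280, 240, 280, 290, 293, 288, 269, 260, 531, 579, 565, 566, 494, 574, 577, 571, 571, 565, 558, 560, 565, 559]
248 [351, 582, 367, 574, 366, 284, 258, 286, 295, 292, 331, 516, 550, 569, 560, 505, 570, 563, 553, 557, 560, 565, 561, 553, 542, 534]
[0.42799937 0.37084712 0.008     ] [0.49486282 0.28520018 0.008     ] 0.10865597179144781 [0.4614311  0.32802365 0.008     ] 127.97869391303377
grip [0.4380471  0.35797676 0.008     ] tool shift [0.00561379 0.00522959 0.12502   ] stick dir in tool [0.10862572 0.00256373 0.        ]
```

Call:
{"op": "drive_tool", "data": {"moves": [[[0, 0, 0.015], [0.0055, 0.0045, 0.03], 0.045], [[0, 0, 0], [0, 0, 0.045], 0.04], [[0, 0, 0], [0, 0, 0.025], 0.04], [[0, 0, 0], [0, 0, 0.013], 0.04], [[0, 0, 0], [0, 0, 0], 0.04]], "grip_force": 40}}

```text
time: 2.08
eef_pos: [0.4378, 0.3569, 0.0206]
tcp_rot: [0.438, 0.899, -0.001, -0.0]
contact_force: [-0.3, -0.2, -0.3]
opening: 0.468
finger_force: 0.0
```

Call:
{"op": "drive_tool", "data": {"moves": [[[0, 0, 0], [0, 0, 0], 0.02], [[0, 0, 0], [0, 0, 0], 0.0], [[0, 0, 0], [0, 0, 0], 0.0], [[0, 0, 0], [0, 0, 0], 0.0], [[0, 0, 0], [0, 0, 0], 0.0]]}}

```text
time: 2.7
eef_pos: [0.4381, 0.3571, 0.021]
tcp_rot: [0.438, 0.899, 0.0, 0.0]
contact_force: [-0.5, 0.1, 0.0]
opening: 0.004
finger_force: 0.0
```

Shut on nothing; look.

```bash
python3 - <<'E'
from h import *
w=shot("wrist","w2");s=shot("side","si1")
im=np.zeros((400,800,3),np.uint8)
im[:,:400]=cv2.resize(w["image"][130:330,156:356],(400,400))
u,v=proj(s,(.45,.34,.02)).astype(int); print(u,v)
im[:,400:]=cv2.resize(s["image"][v-50:v+50,u-50:u+50],(400,400),interpolation=cv2.INTER_CUBIC)
cv2.imwrite("pics/c2.png",im[...,::-1])
E
```

```text
278 250
```

View pics/c2.png

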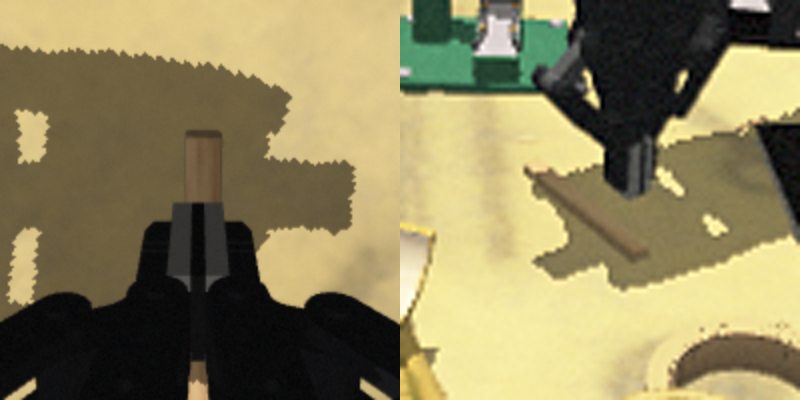

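The stick lies directly under the shut fingers, so the tips are higher than expected. I'll open, go 5 mm lower and close again.

Call:
{"op": "drive_tool", "data": {"moves": [[[0, 0, 0], [0, 0, 0], 0.04], [[0, 0, 0], [0, 0, 0], 0.04], [[0, 0, 0], [0, 0, 0.003], 0.035], [[0, 0, 0], [0, 0, 0.003], 0.035], [[0, 0, 0], [0, 0, 0], 0.035]]}}

```text
time: 3.42
eef_pos: [0.4377, 0.3569, 0.0144]
tcp_rot: [0.438, 0.899, -0.0, -0.0]
contact_force: [0.6, 0.3, -0.1]
opening: 0.412
finger_force: 0.0
```

Call:
{"op": "drive_tool", "data": {"moves": [[[0, 0, 0], [0, 0, 0], 0.02], [[0, 0, 0], [0, 0, 0], 0.005], [[0, 0, 0], [0, 0, 0], 0.005], [[0, 0, 0], [0, 0, 0], 0.005], [[0, 0, 0], [0, 0, 0], 0.005]]}}

```text
time: 4.05
eef_pos: [0.438, 0.3571, 0.0149]
tcp_rot: [0.438, 0.899, -0.0, -0.0]
contact_force: [-0.7, 0.6, 0.3]
opening: 0.058
finger_force: 0.0
```

```bash
python3 - <<'E'
from h import *
w=shot("wrist","w3");s=shot("side","si2")
C=-w["R"].T@w["t"]; print("cam",C)
for r in(190,200,205,210,215,220,225,230):print(r,[int(x) for x in w["image"][r,240:276].sum(1)])
im=np.zeros((400,800,3),np.uint8)
im[:,:400]=cv2.resize(w["image"][160:260,206:306],(400,400))
im[:,400:]=cv2.resize(s["image"][210:270,250:310],(400,400),interpolation=cv2.INTER_CUBIC)
cv2.imwrite("pics/c3.png",im[...,::-1])
# predicted pixels of stick corners at outer end & of fingertip (z TCP-17mm) 
print(proj(w,(.4279,.3708,.008)),"tip17",proj(w,(.438,.3571,-.002)),"tip0",proj(w,(.438,.3571,.0149)),"side tip",proj(s,(.438,.3571,-.002)),proj(s,(.438,.3571,.0149)))
E
```

```text
cam [0.38798547 0.41978381 0.17549883]
190 [269, 273, 266, 274, 273, 270, 270, 269, 269, 263, 270, 266, 269, 267, 266, 262, 263, 269, 267, 266, 265, 270, 267, 266, 267, 263, 262, 268, 263, 269, 272, 269, 267, 266, 268, 269]
200 [260, 271, 271, 272, 268, 264, 267, 272, 218, 176, 169, 167, 160, 162, 171, 167, 175, 174, 171, 168, 167, 161, 162, 169, 165, 162, 159, 225, 267, 267, 269, 267, 268, 266, 253, 260]
205 [273, 269, 273, 273, 269, 271, 264, 266, 247, 284, 290, 290, 282, 277, 257, 245, 257, 261, 263, 258, 255, 245, 239, 230, 229, 225, 218, 214, 263, 264, 262, 266, 267, 263, 262, 262]
210 [276, 269, 269, 272, 268, 271, 268, 270, 250, 286, 281, 289, 284, 281, 267, 239, 244, 256, 258, 250, 249, 252, 239, 225, 224, 231, 228, 205, 258, 259, 255, 256, 261, 266, 266, 271]
215 [260, 262, 262, 269, 262, 261, 261, 263, 246, 288, 294, 282, 282, 278, 264, 242, 240, 251, 252, 266, 266, 257, 244, 231, 228, 236, 213, 233, 256, 267, 266, 269, 267, 266, 263, 258]
220 [262, 259, 259, 259, 260, 259, 258, 260, 249, 290, 286, 282, 284, 276, 267, 249, 248, 252, 263, 268, 261, 248, 239, 227, 224, 239, 210, 232, 266, 262, 265, 262, 255, 265, 255, 261]
225 [265, 259, 262, 266, 265, 267, 259, 263, 240, 275, 281, 281, 283, 277, 273, 255, 257, 263, 263, 265, 258, 245, 229, 215, 224, 228, 205, 238, 269, 259, 270, 258, 257, 256, 258, 256]
230 [255, 256, 258, 260, 262, 255, 256, 252, 225, 245, 266, 282, 285, 279, 275, 259, 263, 266, 270, 255, 240, 233, 222, 204, 210, 218, 191, 244, 242, 248, 246, 240, 256, 256, 259, 257]
[256.54859137 200.38648616] tip17 [255.63825624 218.93664421] tip0 [255.72567755 230.34880975] side tip [283.55158019 262.54696929] [283.87858694 256.55511801]
```

View pics/c3.png

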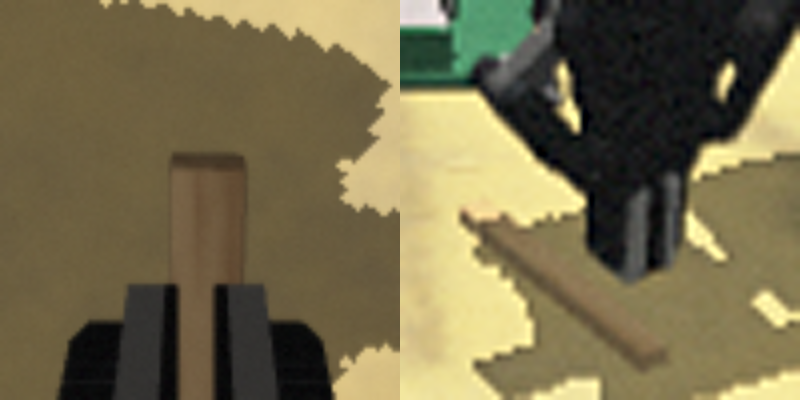

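The picture shows the tips well above the table: side about (284,252) where a tip 17 mm ahead would be at row 262, wrist tip edge at row 231. The tips are therefore about 13 mm behind the reported TCP, not ahead of it. I'll descend further, watching the force.

Call:
{"op": "drive_tool", "data": {"moves": [[[0, 0, 0], [0, 0, 0], 0.035], [[0, 0, 0], [0, 0, 0.004], 0.035], [[0, 0, 0], [0, 0, 0.006], 0.03], [[0, 0, 0], [0, 0, 0.004], 0.03], [[0, 0, 0], [0, 0, 0.0], 0.03]]}}

```text
time: 4.78
eef_pos: [0.4376, 0.3569, 0.0002]
tcp_rot: [0.438, 0.899, -0.001, -0.0]
contact_force: [-0.1, -0.0, 0.4]
opening: 0.347
finger_force: 0.0
```

```bash
python3 - <<'E'
from h import *
from plant import ctrl
s=ctrl.get_state(); print(s["eef_pos"],s["contact_force"],s["opening"])
w=shot("wrist","w4");s=shot("side","si3")
im=np.zeros((400,800,3),np.uint8)
im[:,:400]=cv2.resize(w["image"][160:260,206:306],(400,400))
im[:,400:]=cv2.resize(s["image"][210:270,250:310],(400,400),interpolation=cv2.INTER_CUBIC)
cv2.imwrite("pics/c4.png",im[...,::-1])
E
```

```text
[4.37574123e-01 3.56863326e-01 1.99100710e-04] [-0.06127728 -0.03707324  0.35232532] 0.3471308498794841
```

View pics/c4.png

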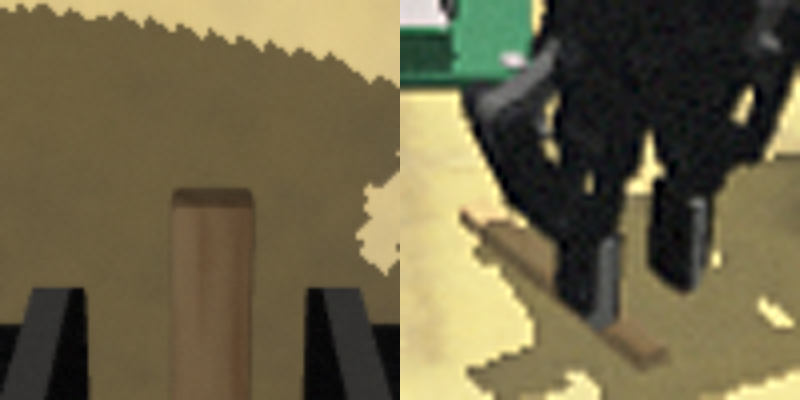

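The pads straddle the stick (wrist stick x 172-252 in the crop, pads at 85 and 305), but the tips are still about 18-20 mm up. Descending on.

Call:
{"op": "drive_tool", "data": {"moves": [[[0, 0, 0], [0, 0, 0.004], 0.03], [[0, 0, 0], [0, 0, 0.003], 0.03], [[0, 0, 0], [0, 0, 0.003], 0.025], [[0, 0, 0], [0, 0, 0.002], 0.025], [[0, 0, 0], [0, 0, 0], 0.025]]}}

```text
time: 5.5
eef_pos: [0.4379, 0.3571, -0.0113]
tcp_rot: [0.438, 0.899, -0.0, -0.0]
contact_force: [0.1, -0.1, -0.2]
opening: 0.292
finger_force: 0.0
```

Call:
{"op": "drive_tool", "data": {"moves": [[[0, 0, 0], [0, 0, 0], 0.015], [[0, 0, 0], [0, 0, 0], 0.005], [[0, 0, 0], [0, 0, 0], 0.005], [[0, 0, 0], [0, 0, 0], 0.005], [[0, 0, 0], [0, 0, 0], 0.005]]}}

```text
time: 6.12
eef_pos: [0.4383, 0.3573, -0.0108]
tcp_rot: [0.438, 0.899, 0.0, 0.0]
contact_force: [-0.4, 0.1, 1.3]
opening: 0.109
finger_force: 39.2
```

Gripped, but perhaps shallow. Deepening 3 mm for a firm hold.

Call:
{"op": "drive_tool", "data": {"moves": [[[0, 0, 0], [0, 0, 0], 0.025], [[0, 0, 0], [0, 0, 0.003], 0.025], [[0, 0, 0], [0, 0, 0], 0.01], [[0, 0, 0], [0, 0, 0], 0.005], [[0, 0, 0], [0, 0, 0], 0.005]]}}

```text
time: 6.75
eef_pos: [0.438, 0.3571, -0.0141]
tcp_rot: [0.438, 0.899, -0.0, -0.0]
contact_force: [-0.2, -0.8, 0.6]
opening: 0.117
finger_force: 39.9
```

Call:
{"op": "drive_tool", "data": {"moves": [[[0, 0, 0], [0, 0, 0], 0.005], [[0, 0, 0], [0, 0, -0.01], 0.005], [[0, 0, 0], [0, 0, -0.02], 0.005], [[0, 0, 0], [0, 0, -0.05], 0.005], [[0, 0, 0], [0, 0, 0], 0.005]]}}

```text
time: 7.38
eef_pos: [0.442, 0.3594, 0.0726]
tcp_rot: [0.437, 0.899, 0.005, 0.004]
contact_force: [0.2, 0.3, 0.1]
opening: 0.12
finger_force: 39.9
```

```bash
python3 - <<'E'
from h import *
w=shot("wrist","w5");s=shot("side","si4");a=shot("scene","sc5")
from plant import ctrl
st=ctrl.get_state(); print(st["time"],st["eef_pos"],st["tcp_rot"])
im=np.zeros((400,800,3),np.uint8)
im[:,:400]=cv2.resize(w["image"][100:300,156:356],(400,400))
u,v=proj(s,st["eef_pos"]).astype(int);print(u,v)
im[:,400:]=cv2.resize(s["image"][v-50:v+50,u-50:u+50],(400,400),interpolation=cv2.INTER_CUBIC)
cv2.imwrite("pics/c5.png",im[...,::-1])
E
```

```text
7.525 [0.43782231 0.35704938 0.06633216] [4.37551833e-01 8.99193181e-01 1.12437869e-04 6.74163686e-05]
284 237
```

View pics/c5.png

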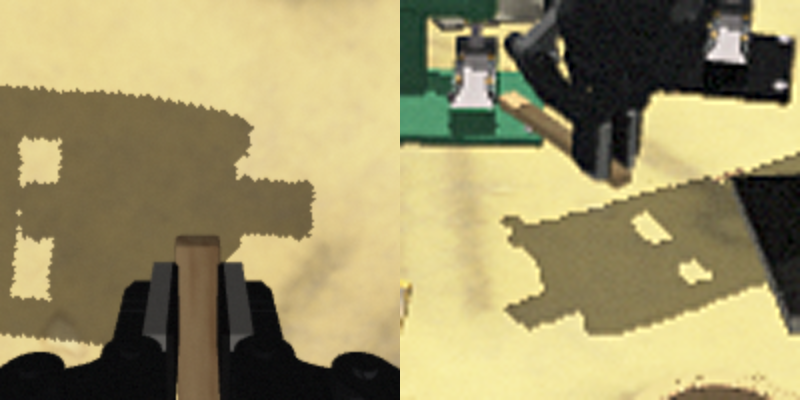

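The stick is held level and square (outer end at wrist (254,222)). Now the gauge pose from foot edges, numerically.

```bash
python3 - <<'E'
from h import *
from scipy.spatial.transform import Rotation as Ro
def green(c,box):
    h=cv2.cvtColor(c["image"],cv2.COLOR_RGB2HSV); m=((h[...,0]>60)&(h[...,0]<95)&(h[...,1]>100)).astype(np.uint8)
    k=np.zeros_like(m);x0,x1,y0,y1=box;k[y0:y1,x0:x1]=m[y0:y1,x0:x1];return k
def edge(c,m,us,z,last=True):
    P=[]
    for u in us:
        v=np.where(m[:,u])[0]
        if len(v):P.append(plane(c,u,(v.max()+.5),z))
    P=np.array(P);mu=P.mean(0);d=np.linalg.svd(P-mu)[2][0];d*=np.sign(d[0])
    return mu.round(4),np.degrees(np.arctan2(d[1],d[0])).round(2),np.abs((P-mu)@np.array([-d[1],d[0],0])).max().round(4)
w=load("w0");m=green(w,(70,200,0,85));print("w0 -y edge(z0 bottom)",edge(w,m,range(100,184,4),0.0))
b=load("si0");m=green(b,(220,275,170,230));print("si0 +y bottom",edge(b,m,range(230,266,3),0.0))
a=load("sc0");m=green(a,(240,300,190,240))
print("sc0 left(-x,bottom)",edge(a,m,range(251,264,2),0.0)); print("sc0 -y",edge(a,m,range(267,289,2),0.0))
# bright rest in side view rows, column centroid
im=b["image"].astype(int)
for v in range(192,212,2):
    r=im[v,238:262]; print(v,[int(x) for x in r.sum(1)])
print("rest end centre expected", proj(b,(.526,.195,.03)),"axis top",proj(b,(.5266,.1304,.03)))
w5=load("w5");R=Ro.from_quat([.43755,.899193,0,0]).as_matrix()
E=plane(w5,254.3,222,.0884);print("stick outer end in tool",R.T@(E-np.array([.43782,.35705,.06633])))
E
```

```text
w0 -y edge(z0 bottom) (array([0.5361, 0.1033, 0.    ]), np.float64(1.13), np.float64(0.0007))
si0 +y bottom (array([0.5376, 0.1846, 0.    ]), np.float64(-0.14), np.float64(0.0025))
sc0 left(-x,bottom) (array([0.4839, 0.1459, 0.    ]), np.float64(-86.8), np.float64(0.0012))
sc0 -y (array([0.5341, 0.1078, 0.    ]), np.float64(1.49), np.float64(0.0016))
192 [151, 125, 153, 273, 203, 235, 355, 434, 452, 448, 414, 398, 176, 164, 173, 158, 168, 185, 190, 186, 171, 201, 191, 186]
194 [148, 121, 162, 372, 358, 344, 280, 281, 298, 294, 296, 362, 601, 479, 203, 231, 305, 398, 383, 373, 374, 369, 368, 362]
196 [128, 128, 224, 557, 533, 538, 543, 541, 561, 552, 175, 109, 119, 210, 227, 235, 274, 220, 222, 236, 403, 590, 592, 590]
198 [124, 110, 229, 550, 521, 512, 503, 500, 507, 498, 73, 104, 94, 150, 211, 213, 184, 101, 85, 125, 301, 598, 584, 573]
200 [125, 108, 237, 570, 527, 532, 537, 532, 553, 533, 147, 225, 196, 197, 185, 196, 186, 191, 155, 160, 313, 590, 572, 577]
202 [139, 118, 219, 509, 507, 519, 528, 544, 539, 401, 199, 178, 309, 309, 302, 316, 311, 319, 258, 257, 354, 580, 571, 573]
204 [127, 129, 179, 365, 357, 373, 411, 412, 408, 310, 265, 336, 637, 594, 352, 376, 370, 380, 280, 380, 373, 497, 422, 442]
206 [132, 137, 136, 175, 171, 168, 154, 142, 187, 371, 438, 337, 616, 594, 584, 585, 588, 427, 363, 502, 202, 320, 307, 312]
208 [139, 129, 132, 169, 162, 180, 170, 158, 172, 264, 266, 334, 621, 578, 582, 586, 588, 468, 283, 385, 162, 323, 331, 315]
210 [172, 170, 259, 350, 319, 199, 180, 192, 227, 222, 366, 632, 603, 582, 585, 590, 614, 586, 119, 262, 179, 333, 317, 334]
rest end centre expected [250.60433274 214.34844982] axis top [251.99280306 202.8505137 ]
stick outer end in tool [ 0.01228811  0.00363964 -0.02207   ]
```

Gauge: axis ≈ (0.526, 0.132), yaw ≈ 1.5°. Square the stick up and carry it in front of the mouth.

Call:
{"op": "drive_tool", "data": {"moves": [[[0, 0, 0.16], [0, 0, -0.015], 0.005], [[0, 0, 0.16], [0, 0, -0.02], 0.005], [[0, 0, 0.16], [0, 0, 0], 0.005], [[0, 0, 0.159], [0, 0, 0], 0.005], [[0, 0, 0], [0, 0, 0], 0.005]]}}

```text
time: 8.15
eef_pos: [0.437, 0.3566, 0.0994]
tcp_rot: [0.697, 0.717, -0.001, -0.0]
contact_force: [0.6, 0.1, -0.4]
opening: 0.121
finger_force: 39.9
```

Call:
{"op": "drive_tool", "data": {"moves": [[[0, 0, 0], [-0.035, 0.0275, 0], 0.005], [[0, 0, 0], [-0.035, 0.0275, 0], 0.005], [[0, 0, 0], [-0.035, 0.0275, 0], 0.005], [[0, 0, 0], [0, 0, 0.03], 0.005], [[0, 0, 0], [0, 0, 0], 0.005]]}}

```text
time: 8.78
eef_pos: [0.5206, 0.253, 0.0674]
tcp_rot: [0.697, 0.717, -0.003, -0.002]
contact_force: [-0.3, 0.4, 0.7]
opening: 0.122
finger_force: 39.9
```

Call:
{"op": "drive_tool", "data": {"moves": [[[0, 0, 0], [0, 0, 0.02], 0.005], [[0, 0, 0], [0, 0, 0.01], 0.005], [[0, 0, 0], [0, 0, 0], 0.005]]}}

```text
time: 9.15
eef_pos: [0.5221, 0.2545, 0.0397]
tcp_rot: [0.697, 0.717, -0.001, -0.001]
contact_force: [0.3, 0.0, -0.4]
opening: 0.124
finger_force: 39.9
```

```bash
python3 - <<'E'
from h import *
from plant import ctrl
st=ctrl.get_state(); print(st["time"],st["eef_pos"],st["tcp_rot"],st["contact_force"],st["finger_force"])
s=shot("side","si6");a=shot("scene","sc6")
im=np.zeros((600,800,3),np.uint8)
im[:400,:400]=cv2.resize(s["image"][160:240,212:292],(400,400),interpolation=cv2.INTER_CUBIC)
im[:400,400:]=cv2.resize(a["image"][160:240,230:310],(400,400),interpolation=cv2.INTER_CUBIC)
cv2.imwrite("pics/c6.png",im[:400,:,::-1])
# rest edges & stick in numbers
p=st["eef_pos"]
print("side TCP",proj(s,p+[0,0,.018]),"inner end",proj(s,p+[.0025,-.094,.018]),proj(a,p+[.0025,-.094,.018]))
E
```

```text
9.15 [0.52208665 0.25448672 0.0396865 ] [ 6.97443272e-01  7.16638934e-01 -1.07166481e-03 -6.10228006e-04] [ 0.29806786  0.04783844 -0.41292145] 39.93148863315582
side TCP [250.60434028 216.61360807] inner end [252.09515433 199.07506489] [265.10594724 209.91843154]
```

View pics/c6.png

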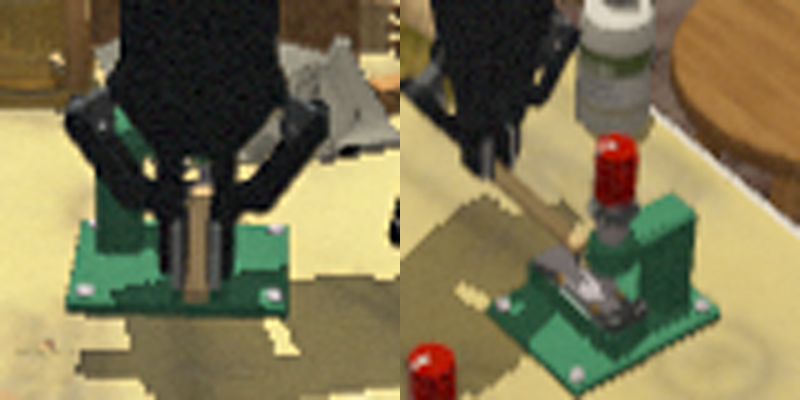

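The stick is lined up with the slot: side stick centre at column 251.6 against the slot's 252; in the scene view the inner end (~(265,209)) points at the mouth, with the head clear. Lowering with feel.

Call:
{"op": "drive_tool", "data": {"moves": [[[0, 0, 0], [0.0, 0.001, 0.01], 0.005], [[0, 0, 0], [0, 0, 0.008], 0.005], [[0, 0, 0], [0, 0, 0.002], 0.005], [[0, 0, 0], [0, 0, 0], 0.005]]}}

```text
time: 9.75
eef_pos: [0.524, 0.2543, 0.0206]
tcp_rot: [0.698, 0.716, -0.0, -0.0]
contact_force: [0.8, -0.7, -0.0]
opening: 0.12
finger_force: 39.9
```

Call:
{"op": "drive_tool", "data": {"moves": [[[0, 0, 0], [0, 0, 0.002], 0.005], [[0, 0, 0], [0, 0, 0.001], 0.005], [[0, 0, 0], [0, 0, 0], 0.005]]}}

```text
time: 10.12
eef_pos: [0.5242, 0.2543, 0.0179]
tcp_rot: [0.698, 0.716, -0.0, -0.0]
contact_force: [0.4, 0.5, -0.5]
opening: 0.117
finger_force: 39.9
```

```bash
cat > st.py <<'E'
from plant import ctrl
import numpy as np
s=ctrl.get_state()
for k in("time","eef_pos","contact_force","wrist_torque","finger_force","opening"): print(k,np.round(s[k],4))
print(np.round(s["qpos"],3))
E
python3 st.py; python3 - <<'E'
from h import *
s=shot("side","si7");h=cv2.cvtColor(s["image"],cv2.COLOR_RGB2HSV)
for v in range(196,226,3): print(v,[int(x) for x in s["image"][v,242:264].sum(1)],h[v,250:254,0])
E
```

```text
time 10.125
eef_pos [0.5242 0.2543 0.0179]
contact_force [ 0.3779  0.4762 -0.474 ]
wrist_torque [-0.038   0.0066 -0.0222]
finger_force 39.9316
opening 0.1168
[0.278 0.325 1.925 0.    0.892 0.252]
196 [46, 68, 68, 73, 79, 62, 75, 83, 52, 76, 56, 37, 53, 59, 58, 50, 21, 61, 193, 473, 640, 623] [ 72 110 130 134]
199 [305, 56, 72, 66, 76, 66, 114, 133, 101, 90, 91, 78, 65, 72, 40, 96, 313, 645, 612, 616, 617, 588] [ 90 120   0  45]
202 [268, 57, 66, 69, 58, 90, 238, 199, 331, 330, 325, 186, 56, 64, 70, 71, 306, 634, 579, 428, 21, 67] [175   6  13  15]
205 [78, 84, 70, 71, 58, 168, 428, 383, 581, 574, 574, 299, 34, 75, 68, 65, 42, 78, 89, 73, 91, 81] [20 19 18 18]
208 [59, 81, 62, 70, 81, 48, 131, 252, 321, 321, 322, 174, 61, 56, 73, 48, 69, 64, 54, 71, 42, 77] [18 17 20 20]
211 [214, 58, 65, 54, 99, 96, 161, 326, 342, 335, 269, 93, 63, 53, 39, 52, 116, 272, 363, 352, 357, 359] [ 18  19  20 110]
214 [331, 61, 65, 134, 244, 179, 135, 313, 336, 341, 189, 200, 245, 113, 26, 110, 284, 326, 162, 152, 156, 172] [18 19 20 80]
217 [164, 57, 71, 135, 247, 186, 137, 325, 344, 331, 189, 201, 238, 83, 76, 86, 156, 183, 171, 182, 218, 221] [19 18 19 15]
220 [168, 54, 67, 119, 246, 180, 135, 313, 333, 323, 186, 197, 237, 108, 60, 54, 167, 172, 169, 169, 199, 340] [20 18 15 20]
223 [235, 244, 237, 210, 236, 191, 244, 319, 338, 322, 192, 193, 240, 203, 187, 209, 213, 179, 192, 179, 190, 206] [ 19  18  21 120]
```

Call:
{"op": "drive_tool", "data": {"moves": [[[0, 0, 0], [0, 0, 0.001], 0.005], [[0, 0, 0], [0, 0, 0.001], 0.005], [[0, 0, 0], [0, 0, 0], 0.005]]}}

```text
time: 10.55
eef_pos: [0.5241, 0.2543, 0.0158]
tcp_rot: [0.698, 0.716, -0.0, -0.0]
contact_force: [-0.9, -0.6, 0.4]
opening: 0.118
finger_force: 39.9
```

Call:
{"op": "drive_tool", "data": {"moves": [[[0, 0, 0], [0, 0, 0.001], 0.005], [[0, 0, 0], [0, 0, 0], 0.005]]}}

```text
time: 10.8
eef_pos: [0.5243, 0.2544, 0.0151]
tcp_rot: [0.698, 0.716, 0.0, 0.0]
contact_force: [-0.3, -0.3, 0.9]
opening: 0.124
finger_force: 40.0
```

```bash
python3 st.py
```

```text
time 10.8
eef_pos [0.5243 0.2544 0.0151]
contact_force [-0.2962 -0.2619  0.9208]
wrist_torque [0.0216 0.0119 0.0442]
finger_force 40.0221
opening 0.1241
[ 0.278  0.329  1.926 -0.     0.887  0.252]
```

Call:
{"op": "drive_tool", "data": {"moves": [[[0, 0, 0], [0, 0, 0.001], 0.005], [[0, 0, 0], [0, 0, 0.001], 0.005], [[0, 0, 0], [0, 0, 0], 0.005]]}}

```text
time: 11.18
eef_pos: [0.5245, 0.2545, 0.0134]
tcp_rot: [0.698, 0.716, 0.0, 0.0]
contact_force: [-1.8, 0.6, 3.9]
opening: 0.122
finger_force: 40.4
```

```bash
python3 st.py
```

```text
time 11.175
eef_pos [0.5245 0.2545 0.0134]
contact_force [-1.781   0.6135  3.9088]
wrist_torque [-0.0895  0.1916 -0.0331]
finger_force 40.3963
opening 0.122
[0.278 0.332 1.926 0.    0.883 0.252]
```

Stick rests on the rest. Ease off slightly, then slide in.

Call:
{"op": "drive_tool", "data": {"moves": [[[0, 0, 0], [0, 0, -0.001], 0.005], [[0, 0, 0], [-0.008, 0, 0], 0.005], [[0, 0, 0], [-0.01, 0, 0], 0.005], [[0, 0, 0], [-0.01, 0, 0], 0.005], [[0, 0, 0], [0, 0, 0], 0.005]]}}

```text
time: 11.8
eef_pos: [0.5256, 0.2252, 0.0146]
tcp_rot: [0.698, 0.716, 0.0, 0.0]
contact_force: [-1.0, 1.2, 5.4]
opening: 0.123
finger_force: 40.6
```

Call:
{"op": "drive_tool", "data": {"moves": [[[0, 0, 0], [-0.004, 0, 0], 0.005], [[0, 0, 0], [-0.003, 0, 0], 0.005], [[0, 0, 0], [0, 0, 0], 0.005]]}}

```text
time: 12.18
eef_pos: [0.5259, 0.2193, 0.0149]
tcp_rot: [0.698, 0.716, 0.001, 0.0]
contact_force: [-1.1, 3.2, 6.3]
opening: 0.123
finger_force: 40.7
```

```bash
python3 st.py
```

```text
time 12.175
eef_pos [0.5259 0.2193 0.0149]
contact_force [-1.0742  3.1987  6.2944]
wrist_torque [ 0.5418  0.0847 -0.0105]
finger_force 40.6665
opening 0.1233
[2.160e-01 3.040e-01 1.959e+00 1.000e-03 8.760e-01 1.910e-01]
```

Call:
{"op": "drive_tool", "data": {"moves": [[[0, 0, 0], [0, 0, -0.001], 0.005], [[0, 0, 0], [-0.002, 0, 0], 0.005], [[0, 0, 0], [-0.002, 0, 0], 0.005], [[0, 0, 0], [0, 0, 0], 0.005]]}}

```text
time: 12.68
eef_pos: [0.5254, 0.2151, 0.0151]
tcp_rot: [0.698, 0.716, 0.0, 0.0]
contact_force: [0.4, 1.5, 4.3]
opening: 0.122
finger_force: 40.5
```

Call:
{"op": "drive_tool", "data": {"moves": [[[0, 0, 0], [-0.002, 0, 0], 0.005], [[0, 0, 0], [0, 0, 0], 0.005]]}}

```text
time: 12.92
eef_pos: [0.5254, 0.2141, 0.0151]
tcp_rot: [0.698, 0.716, 0.001, -0.0]
contact_force: [0.2, 5.2, 4.9]
opening: 0.121
finger_force: 40.5
```

```bash
python3 st.py
```

```text
time 12.925
eef_pos [0.5254 0.2141 0.0151]
contact_force [0.1709 5.1531 4.9127]
wrist_torque [ 0.9106  0.0432 -0.0207]
finger_force 40.4847
opening 0.1205
[0.207 0.3   1.964 0.002 0.877 0.181]
```

Call:
{"op": "drive_tool", "data": {"moves": [[[0, 0, 0], [-0.0015, 0, 0], 0.005], [[0, 0, 0], [-0.001, 0, 0], 0.005], [[0, 0, 0], [0, 0, 0], 0.005]]}}

```text
time: 13.3
eef_pos: [0.5255, 0.2141, 0.0152]
tcp_rot: [0.699, 0.715, 0.003, -0.002]
contact_force: [0.5, 14.0, 2.9]
opening: 0.122
finger_force: 40.3
```

```bash
python3 st.py
```

```text
time 13.3
eef_pos [0.5255 0.2141 0.0152]
contact_force [ 0.5436 14.0197  2.9237]
wrist_torque [ 2.2148 -0.059   0.0302]
finger_force 40.3001
opening 0.1224
[0.205 0.298 1.966 0.008 0.874 0.176]
```

Seated: 14 N at the backstop, at the expected y. Release, rise and go over the knob.

Call:
{"op": "drive_tool", "data": {"moves": [[[0, 0, 0], [0.0015, 0, 0], 0.005], [[0, 0, 0], [0, 0, 0], 0.035], [[0, 0, 0], [0, 0, 0], 0.04], [[0, 0, 0], [0, 0, -0.03], 0.04], [[0, 0, 0], [0, 0, -0.05], 0.05]]}}

```text
time: 13.92
eef_pos: [0.5227, 0.2109, 0.0924]
tcp_rot: [0.698, 0.716, -0.004, -0.002]
contact_force: [1.8, 0.1, 0.9]
opening: 0.585
finger_force: 0.0
```

Call:
{"op": "drive_tool", "data": {"moves": [[[0, 0, 0], [0, 0, -0.05], 0.06], [[0, 0, 0], [0, 0, -0.04], 0.06], [[0, 0, 0], [0, 0, 0], 0.06]]}}

```text
time: 14.3
eef_pos: [0.5275, 0.2121, 0.1889]
tcp_rot: [0.698, 0.716, 0.003, 0.002]
contact_force: [0.2, -0.7, -0.5]
opening: 0.7
finger_force: 0.0
```

```bash
python3 - <<'E'
from h import *
from scipy.spatial.transform import Rotation as Ro
from plant import ctrl
s=ctrl.get_state();p=s["eef_pos"];print(s["time"],p,s["tcp_rot"],s["opening"],s["contact_force"])
w,a,b=shot("wrist","w8"),shot("scene","sc8"),shot("side","si8")
for n,c,(x0,x1,y0,y1) in(("w",w,(0,512,0,384)),("a",a,(255,290,175,215)),("b",b,(238,270,150,185))):
    h=cv2.cvtColor(c["image"],cv2.COLOR_RGB2HSV)
    m=(((h[...,0]<6)|(h[...,0]>174))&(h[...,1]>150)&(h[...,2]>50)).astype(np.uint8)
    z=np.zeros_like(m);z[y0:y1,x0:x1]=m[y0:y1,x0:x1]
    k,l,t,ce=cv2.connectedComponentsWithStats(z)
    for i in range(1,k):
        if t[i,4]>40: print(n,t[i],ce[i])
# wood in side/scene: seated stick ends
h=cv2.cvtColor(b["image"],cv2.COLOR_RGB2HSV)
print("side px seated: inner,outer top",proj(b,(.5265,.12,.038)),proj(b,(.5235,.230,.038)), "scene",proj(a,(.5235,.230,.038)),proj(a,(.526,.15,.038)))
for v in range(203,226,2): print(v,[int(x) for x in b["image"][v,242:264].sum(1)])
E
```

```text
14.3 [0.52749492 0.2120693  0.18885259] [0.69801122 0.7160779  0.00268715 0.00235632] 0.6995557590292895 [ 0.2354318  -0.67056836 -0.51366491]
w [ 235  267   31   52 1215] [250.66502058 293.37366255]
w [106 371  23  13 141] [117.15602837 377.04255319]
a [269 187   8  14  99] [272.66666667 193.91919192]
b [249 157   8  16 115] [252.51304348 164.91304348]
side px seated: inner,outer top [252.30015409 198.59188241] [250.65633436 218.4574829 ] scene [251.69850244 202.40294346] [267.28038842 216.20480787]
203 [510, 513, 527, 546, 551, 408, 152, 169, 330, 313, 309, 311, 273, 307, 143, 233, 408, 580, 568, 579, 593, 605]
205 [140, 167, 297, 296, 292, 251, 185, 190, 321, 316, 330, 322, 291, 296, 147, 215, 120, 147, 175, 284, 123, 122]
207 [182, 163, 177, 174, 175, 224, 181, 202, 311, 322, 323, 321, 256, 256, 209, 247, 118, 160, 160, 151, 169, 169]
209 [166, 169, 169, 168, 165, 148, 150, 266, 316, 326, 323, 321, 300, 259, 129, 201, 148, 173, 178, 161, 167, 156]
211 [165, 168, 179, 152, 108, 189, 325, 296, 311, 325, 328, 322, 324, 312, 216, 130, 155, 159, 183, 162, 165, 177]
213 [180, 180, 170, 169, 217, 320, 299, 262, 309, 323, 330, 311, 301, 313, 306, 212, 183, 157, 159, 162, 155, 160]
215 [170, 171, 174, 172, 148, 111, 172, 302, 300, 313, 329, 245, 106, 117, 121, 129, 169, 172, 182, 169, 176, 167]
217 [160, 161, 170, 159, 145, 119, 175, 296, 305, 320, 319, 200, 121, 131, 128, 149, 157, 174, 170, 184, 167, 166]
219 [162, 184, 170, 157, 129, 110, 168, 242, 243, 243, 231, 149, 117, 141, 133, 155, 153, 166, 164, 173, 180, 170]
221 [131, 124, 137, 119, 140, 145, 119, 134, 141, 132, 135, 135, 145, 169, 144, 142, 133, 161, 143, 142, 138, 155]
223 [222, 230, 221, 232, 204, 226, 210, 180, 183, 192, 192, 197, 204, 206, 207, 208, 198, 183, 173, 177, 190, 179]
225 [287, 288, 285, 282, 268, 275, 264, 252, 270, 277, 293, 306, 295, 312, 312, 316, 310, 316, 316, 311, 315, 312]
```

The stick stays seated: outer end at side row ~219, columns 249-252, as predicted. Knob at (0.5265, 0.1305). Moving above it and winding the wrist back.

Call:
{"op": "drive_tool", "data": {"moves": [[[0, 0, 0], [-0.041, 0, 0], 0.06], [[0, 0, 0], [-0.041, -0.0015, 0], 0.06], [[0, 0, -0.18], [0, 0, 0], 0.06], [[0, 0, -0.18], [0, 0, 0], 0.06], [[0, 0, -0.18], [0, 0, 0], 0.06]]}}

```text
time: 15.08
eef_pos: [0.5244, 0.1298, 0.182]
tcp_rot: [0.479, 0.878, -0.002, -0.002]
contact_force: [0.6, 0.5, 0.3]
opening: 0.703
finger_force: 0.0
```

Call:
{"op": "drive_tool", "data": {"moves": [[[0, 0, -0.18], [0, 0, 0], 0.06], [[0, 0, -0.18], [0, 0, 0], 0.06], [[0, 0, -0.18], [0, 0, 0], 0.06], [[0, 0, -0.18], [0, 0, 0], 0.06], [[0, 0, -0.18], [0, 0, 0], 0.06]]}}

```text
time: 15.7
eef_pos: [0.5244, 0.13, 0.182]
tcp_rot: [0.049, 0.999, -0.0, -0.003]
contact_force: [0.5, 1.3, 0.1]
opening: 0.703
finger_force: 0.0
```

Call:
{"op": "drive_tool", "data": {"moves": [[[0, 0, -0.18], [0, 0, 0], 0.06], [[0, 0, -0.18], [0, 0, 0], 0.06], [[0, 0, -0.18], [0, 0, 0], 0.06], [[0, 0, -0.18], [0, 0, 0], 0.06], [[0, 0, -0.18], [0, 0, 0], 0.06]]}}

```text
time: 16.32
eef_pos: [0.5244, 0.13, 0.182]
tcp_rot: [-0.39, 0.921, 0.001, -0.003]
contact_force: [-0.3, -0.4, -0.5]
opening: 0.7
finger_force: 0.0
```

Call:
{"op": "drive_tool", "data": {"moves": [[[0, 0, -0.1], [0, 0, 0], 0.06], [[0, 0, 0], [0, 0, 0], 0.06], [[0, 0, 0], [0, 0, 0], 0.06]]}}

```text
time: 16.7
eef_pos: [0.5252, 0.1302, 0.1835]
tcp_rot: [-0.432, 0.902, 0.0, -0.001]
contact_force: [-0.5, 0.9, 1.2]
opening: 0.7
finger_force: 0.0
```

```bash
python3 - <<'E'
from h import *
from scipy.spatial.transform import Rotation as Ro
from plant import ctrl
s=ctrl.get_state();p=s["eef_pos"];print(s["time"],p,s["tcp_rot"],s["opening"],s["contact_force"],s["wrist_torque"],s["qpos"])
R=Ro.from_quat(s["tcp_rot"]).as_matrix()
print("axes",R.round(3)); print("shift to knob",R.T@(np.array([.5266,.1305,.112])-p))
w=shot("wrist","w9");h=cv2.cvtColor(w["image"],cv2.COLOR_RGB2HSV)
m=(((h[...,0]<6)|(h[...,0]>174))&(h[...,1]>150)&(h[...,2]>50)).astype(np.uint8)
k,l,t,ce=cv2.connectedComponentsWithStats(m)
for i in range(1,k):
    if t[i,4]>40: print(t[i],ce[i])
i=1+t[1:,4].argmax(); 
for v in range(t[i,1],t[i,1]+t[i,3],4):
    u=np.where(l[v]==i)[0]; print(v,u.min(),u.max())
for z in(.124,.146,.162): print(proj(w,(.5266,.1305,z)))
E
```

```text
16.7 [0.52521887 0.13019969 0.18350045] [-4.32072760e-01  9.01837804e-01  4.61684777e-04 -1.22134953e-03] 0.7004821440315073 [-0.50220333  0.85744828  1.19579905] [-0.08298556  0.00423668  0.00674796] [ 5.54724700e-02  2.02802586e-02  1.93343177e+00 -8.41018037e-05
  1.19049086e+00 -2.40887312e+00]
axes [[-0.627 -0.779 -0.003]
 [-0.779  0.627 -0.   ]
 [ 0.002  0.002 -1.   ]]
shift to knob [-0.00122847 -0.00102316  0.07149655]
[ 238  187   36   49 1198] [255.3672788  212.12020033]
187 255 256
191 247 266
195 242 269
199 240 270
203 240 270
207 239 271
211 239 272
215 240 268
219 239 273
223 239 272
227 242 271
231 245 267
235 259 259
[253.59927019 200.11861897]
[253.56955527 210.55713281]
[253.54401857 219.52788227]
```

Call:
{"op": "drive_tool", "data": {"moves": [[[0, 0, 0], [-0.001, 0, 0.03], 0.06], [[0, 0, 0], [0, 0, 0.03], 0.06], [[0, 0, 0], [0, 0, 0.01], 0.05], [[0, 0, 0], [0, 0, 0], 0.04]], "grip_force": 40}}

```text
time: 17.25
eef_pos: [0.5262, 0.1311, 0.1145]
tcp_rot: [-0.433, 0.902, 0.0, -0.001]
contact_force: [-0.0, -0.5, 0.6]
opening: 0.468
finger_force: 0.0
```

Call:
{"op": "drive_tool", "data": {"moves": [[[0, 0, 0], [0, 0, 0], 0.015], [[0, 0, 0], [0, 0, 0], 0.015], [[0, 0, 0], [0, 0, 0], 0.015], [[0, 0, 0], [0, 0, 0], 0.015]]}}

```text
time: 17.75
eef_pos: [0.5261, 0.1322, 0.1166]
tcp_rot: [-0.433, 0.902, 0.001, -0.0]
contact_force: [-3.9, 2.3, 1.9]
opening: 0.276
finger_force: 39.5
```

```bash
python3 st.py
```

```text
time 17.75
eef_pos [0.5261 0.1322 0.1166]
contact_force [-3.9172  2.3464  1.8609]
wrist_torque [ 0.4854  0.6775 -0.0624]
finger_force 39.4985
opening 0.2762
[ 5.800e-02  9.900e-02  1.983e+00  2.000e-03  1.061e+00 -2.409e+00]
```

Knob gripped. Turning clockwise in chunks and averaging the wrist torque.

Call:
{"op": "drive_tool", "data": {"moves": [[[0, 0, 0.1], [0, 0.0007, 0], 0.015], [[0, 0, 0.15], [0, 0, 0], 0.015], [[0, 0, 0.1], [0, 0, 0], 0.015]]}}

```text
time: 18.12
eef_pos: [0.526, 0.1323, 0.1166]
tcp_rot: [-0.268, 0.964, 0.001, 0.0]
contact_force: [-3.1, 2.1, 2.3]
opening: 0.277
finger_force: 39.4
```

```bash
cat > tq.py <<'E'
from h import *
from plant import ctrl
import sys
T=[];F=[];E=[]
w=shot("wrist","k"+sys.argv[1])
for i in range(int(sys.argv[2])):
    s=ctrl.get_state();T.append(s["wrist_torque"][2]);F.append(s["contact_force"]);E.append(s["joint_efforts"][5])
    if i+1<int(sys.argv[2]): ctrl.read_camera("side")
T=np.array(T);print("t",round(s["time"],2),"Tz %.3f +- %.3f"%(T.mean(),T.std()/len(T)**.5),T.round(3),"e6 %.3f"%np.mean(E),"F",np.mean(F,0).round(1),"q6 %.3f"%s["qpos"][5],s["eef_pos"].round(4),s["finger_force"].round(1))
R=w["R"];im=w["image"];h=cv2.cvtColor(im,cv2.COLOR_RGB2HSV)
m=((h[...,1]<60)&(h[...,2]>170)).astype(np.uint8)
u,v=proj(w,(.5266,.1308,.12)).astype(int)
k,l,t,ce=cv2.connectedComponentsWithStats(m)
print("knob low px",u,v,[(t[i,4],ce[i].round(1).tolist()) for i in range(1,k) if abs(ce[i][0]-u)<40 and abs(ce[i][1]-v)<45])
E
python3 tq.py 1 5
```

```text
Traceback (most recent call last):
  File "tq.py", line 9, in <module>
    T=np.array(T);print("t",round(s["time"],2),"Tz %.3f +- %.3f"%(T.mean(),T.std()/len(T)**.5),T.round(3),"e6 %.3f"%np.mean(E),"F",np.mean(F,0).round(1),"q6 %.3f"%s["qpos"][5],s["eef_pos"].round(4),s["finger_force"].round(1))
                                                                                                                                                                                                      ^^^^^^^^^^^^^^^^^^^^^^^
AttributeError: 'float' object has no attribute 'round'
```

```bash
sed -i 's/s\["finger_force"\].round(1)/s["finger_force"]/' tq.py; python3 tq.py 1 5
```

```text
t 18.62 Tz -0.079 +- 0.015 [-0.117 -0.058 -0.062 -0.12  -0.04 ] e6 -0.067 F [-5.2  2.4  5.9] q6 -2.060 [0.526  0.1323 0.1165] 39.74433124065399
knob low px 252 234 []
```

Call:
{"op": "drive_tool", "data": {"moves": [[[0, 0, 0.12], [0.0003, 0.0007, 0], 0.015], [[0, 0, 0.12], [0, 0, 0], 0.015], [[0, 0, 0.11], [0, 0, 0], 0.015]]}}

```text
time: 19.0
eef_pos: [0.5259, 0.1324, 0.1166]
tcp_rot: [-0.097, 0.995, 0.0, 0.001]
contact_force: [-4.0, 2.5, 4.4]
opening: 0.275
finger_force: 39.7
```

```bash
python3 tq.py 2 6
```

```text
t 19.3 Tz -0.067 +- 0.014 [-0.076 -0.05  -0.07  -0.126 -0.066 -0.012] e6 0.006 F [-4.   1.9  5.5] q6 -1.710 [0.5259 0.1323 0.1166] 39.79713320732117
knob low px 253 235 []
```

Call:
{"op": "drive_tool", "data": {"moves": [[[0, 0, 0.13], [0.0007, 0.0003, 0], 0.015], [[0, 0, 0.13], [0, 0, 0], 0.015], [[0, 0, 0.14], [0, 0, 0], 0.015]]}}

```text
time: 19.68
eef_pos: [0.5257, 0.1324, 0.1165]
tcp_rot: [0.103, 0.995, 0.0, 0.001]
contact_force: [-2.6, 2.3, 4.6]
opening: 0.278
finger_force: 39.7
```

```bash
python3 tq.py 3 6
```

```text
t 19.98 Tz -0.080 +- 0.008 [-0.098 -0.1   -0.039 -0.084 -0.074 -0.085] e6 0.024 F [-2.4  2.1  5.7] q6 -1.311 [0.5258 0.1325 0.1166] 39.75153207778931
knob low px 253 235 []
```

Call:
{"op": "drive_tool", "data": {"moves": [[[0, 0, 0.13], [0, 0, 0], 0.015], [[0, 0, 0.13], [0, 0, 0], 0.015], [[0, 0, 0.14], [0, 0, 0], 0.015]]}}

```text
time: 20.35
eef_pos: [0.5257, 0.1325, 0.1165]
tcp_rot: [0.298, 0.955, 0.001, 0.001]
contact_force: [-2.4, 4.2, 5.2]
opening: 0.279
finger_force: 39.8
```

```bash
python3 tq.py 4 6
```

```text
t 20.65 Tz -0.065 +- 0.006 [-0.06  -0.095 -0.059 -0.044 -0.067 -0.062] e6 0.020 F [-2.2  2.4  5.7] q6 -0.911 [0.5257 0.1326 0.1165] 39.7734260559082
knob low px 254 235 []
```

Call:
{"op": "drive_tool", "data": {"moves": [[[0, 0, 0.12], [0.0005, 0, 0], 0.015], [[0, 0, 0.12], [0, 0, 0], 0.015], [[0, 0, 0.11], [0, 0, 0], 0.015]]}}

```text
time: 21.02
eef_pos: [0.5256, 0.1327, 0.1165]
tcp_rot: [0.459, 0.888, 0.001, 0.001]
contact_force: [-1.1, 2.4, 5.1]
opening: 0.277
finger_force: 39.7
```

```bash
python3 tq.py 5 7
```

```text
t 21.38 Tz -0.059 +- 0.010 [-0.017 -0.042 -0.069 -0.066 -0.069 -0.104 -0.048] e6 -0.009 F [-1.2  1.8  5. ] q6 -0.561 [0.5256 0.1327 0.1166] 39.687334299087524
knob low px 255 236 []
```

Call:
{"op": "drive_tool", "data": {"moves": [[[0, 0, 0.12], [0, 0, 0], 0.015], [[0, 0, 0.12], [0, 0, 0], 0.015], [[0, 0, 0.11], [0, 0, 0], 0.015]]}}

```text
time: 21.75
eef_pos: [0.5257, 0.1328, 0.1165]
tcp_rot: [0.607, 0.795, 0.001, 0.001]
contact_force: [-1.5, 2.8, 5.2]
opening: 0.274
finger_force: 39.7
```

```bash
python3 tq.py 6 7
```

```text
t 22.1 Tz -0.013 +- 0.010 [-0.004 -0.012 -0.03  -0.052  0.037 -0.035  0.004] e6 0.044 F [-0.9  2.5  5.2] q6 -0.211 [0.5256 0.1328 0.1165] 39.717228412628174
knob low px 256 235 []
```

```bash
python3 - <<'E'
from h import *
for k in(1,3,5,6):
    w=load(f"k{k}");im=w["image"].astype(int)
    print(k,proj(w,(.5257,.1325,.162)).round(),proj(w,(.5257,.1325,.124)).round(),proj(w,(.5257,.1325,.115)).round())
    for v in range(190,286,5): print(v,' '.join("%02x%02x%02x"%tuple(im[v,u]) for u in range(226,290,4)) if k in(1,) else ' '.join("%3d"%im[v,u].min() for u in range(226,290,4)))
E
```

```text
1 [257. 277.] [256. 238.] [256. 231.]
190 191f1c 262625 262425 242221 6f5a3f 17281f 182b1f 182a1f 162a1e 182c1f 182920 615a5a 62595a 242322 242322 262626
195 213c2b 242523 242525 464844 182a1f 17291b 1b3222 213f2e 264432 182e22 192b20 182a1e 594832 5c5553 61595c 5c5655
200 1f3a28 203b28 1f3a2a 16271c 203c2b 243e2d 223d2d 213d2c 1d3c2a 223c2b 233f2e 192f20 3c3d2b 7c6346 65523b a4958f
205 183023 1d3727 192d21 243f2e 213c2c 203d2c 3b3d3b 343131 413c3c 273e30 223e2e 213e2a 17271e 755e43 7c6648 ecd29d
210 17291f 17281d 1b2e22 203b2a 262524 252525 242324 252525 262524 232221 272826 1d2e23 213c2b 745f42 e5c48f e8cc95
215 17281e 16281d 182e21 252625 242424 222321 272625 242323 242524 232321 262624 222322 202021 4f4d4e e8b45b e3be8a
220 17261b 1d3627 252425 242323 232424 252324 2e1413 410d0c 380e0a 272020 222221 212120 232121 1d1b1c 49835d 535753
225 1b3024 1b2620 222423 232223 330c0a 350b09 430a07 4e1210 360a09 3c0b08 4d100d 3d100f 77736b 76736c 48815e 49835f
230 21392a 1f2b22 252422 380c0b 370e0d 350c08 440e0e 4b0d0d 390f0d 430c0b 490d0d 3d0d0a 4c0e0c 232122 487f5c 437c5a
235 43413e 0d0b0b 
[... 4751 characters left out ...]
  13  13  13  59  59
240  58  13  14  14  12   6  12  13  10  10  13   7  10   8  57  60
245  57   9  13  10  15   8  10  13   9  13  13  14   7   9  11  58
250  16  10  11  16  16  12  10   6  16  15  12   9  10  26  10  58
255  11   9  11  14   9  14  18  15  16  16  11   7   9  11  10  59
260  10  11   9  19  15  18  17  16  18  15  17  15   9   7  12  58
265   8  15  14  14  18  17  15  17  20  16  15  15  13  13  13  21
270  15  14  17  16  17  15  15  15  15  16  12  37  98 120  14  20
275  20  15  14  16  20  17  14  15 120 121 121 109  18  15  10  33
280  19  13  17  18  14  13  17  17  17  14  16  17  14  14  12  19
285  19   7  19  17  14  16  15  15  16  18  21  19  17  19  14  18
```

Both white marks are visible in the wrist frames: the knob-top line runs (258,275)→(278,270) and stays fixed, and the flange mark, at (276,225) until k5, has moved to (278,220) in k6. The ratchet has begun to slip. I'll measure the slip angle from them.

```bash
cat > slip.py <<'E'
from h import *
import sys
from scipy.spatial.transform import Rotation as Ro
def ang(k,C=(.5257,.1328)):
    w=load(k);h=cv2.cvtColor(w["image"],cv2.COLOR_RGB2HSV); im=w["image"].astype(int)
    m=((im.min(2)>85)&(h[...,1]<50)).astype(np.uint8)
    z=np.zeros_like(m);z[205:290,232:286]=m[205:290,232:286]
    z[:, :]=z
    n,l,t,ce=cv2.connectedComponentsWithStats(z,connectivity=8)
    out=[]
    x=np.array(w["R"])[0]; base=np.arctan2(x[1],x[0])   # image-right direction in the world
    for i in range(1,n):
        if t[i,4]<5: continue
        zz=.162 if ce[i][1]>255 else .115
        v,u=np.where(l==i);P=np.array([plane(w,a,b,zz) for a,b in zip(u,v)])[:,:2]-C
        far=P[np.argsort(-np.hypot(*P.T))[:max(3,len(P)//2)]].mean(0)
        a=np.degrees(np.arctan2(far[1],far[0])-base); out.append((int(t[i,4]),ce[i].round(1).tolist(),zz,round((a+180)%360-180,1),round(1000*np.hypot(*far),1)))
    print(k,out)
for k in sys.argv[1:]: ang(k)
E
python3 slip.py k1 k2 k3 k4 k5 k6
```

```text
k1 [(29, [276.4, 225.3], 0.115, np.float64(17.3), np.float64(14.3)), (105, [268.4, 273.6], 0.162, np.float64(18.0), np.float64(8.5))]
k2 [(28, [276.2, 225.1], 0.115, np.float64(16.8), np.float64(14.0)), (111, [268.2, 273.6], 0.162, np.float64(16.3), np.float64(8.3))]
k3 [(29, [276.3, 225.0], 0.115, np.float64(15.6), np.float64(14.1)), (108, [268.3, 273.6], 0.162, np.float64(14.3), np.float64(8.2))]
k4 [(30, [276.2, 225.0], 0.115, np.float64(14.0), np.float64(13.9)), (111, [268.2, 273.6], 0.162, np.float64(11.4), np.float64(8.2))]
k5 [(29, [276.3, 225.1], 0.115, np.float64(12.7), np.float64(14.2)), (110, [268.3, 273.6], 0.162, np.float64(9.7), np.float64(8.3))]
k6 [(33, [274.9, 222.1], 0.115, np.float64(21.4), np.float64(14.3)), (111, [268.2, 273.6], 0.162, np.float64(7.8), np.float64(8.5)), (12, [232.9, 287.6], 0.162, np.float64(-144.8), np.float64(13.5))]
```

Slip so far is about 10°. Another 0.5 rad should bring it to about 38°.

Call:
{"op": "drive_tool", "data": {"moves": [[[0, 0, 0.16], [0, 0, 0], 0.015], [[0, 0, 0.16], [0, 0, 0], 0.015], [[0, 0, 0.17], [0, 0, 0], 0.015], [[0, 0, 0], [0, 0, 0], 0.015]]}}

```text
time: 22.6
eef_pos: [0.5258, 0.133, 0.1166]
tcp_rot: [0.781, 0.625, 0.002, 0.001]
contact_force: [-1.1, 2.5, 4.3]
opening: 0.281
finger_force: 39.7
```

```bash
python3 tq.py 7 4; python3 slip.py k6 k7
```

```text
t 22.8 Tz -0.010 +- 0.016 [-0.029 -0.048  0.     0.037] e6 -0.016 F [-0.3  2.5  4.8] q6 0.279 [0.5258 0.133  0.1165] 39.694576263427734
knob low px 256 235 [(np.int32(4), [217.5, 212.5])]
k6 [(33, [274.9, 222.1], 0.115, np.float64(21.4), np.float64(14.3)), (111, [268.2, 273.6], 0.162, np.float64(7.8), np.float64(8.5)), (12, [232.9, 287.6], 0.162, np.float64(-144.8), np.float64(13.5))]
k7 [(40, [266.8, 215.6], 0.115, np.float64(51.1), np.float64(13.4)), (109, [268.1, 273.4], 0.162, np.float64(7.2), np.float64(9.0)), (10, [277.0, 288.0], 0.162, np.float64(-36.5), np.float64(13.3))]
```

Slip is now about 39°, with the knob line unmoved in the fingers. Let go and rise straight up.

Call:
{"op": "drive_tool", "data": {"moves": [[[0, 0, 0], [0, 0, 0], 0.03], [[0, 0, 0], [0, 0, 0], 0.05], [[0, 0, 0], [0, 0, 0], 0.06], [[0, 0, 0], [0, 0, -0.03], 0.06], [[0, 0, 0], [0, 0, -0.05], 0.06]]}}

```text
time: 23.42
eef_pos: [0.5225, 0.1321, 0.1931]
tcp_rot: [0.782, 0.624, -0.002, -0.002]
contact_force: [1.0, 0.2, 0.4]
opening: 0.701
finger_force: 0.0
```

Call:
{"op": "drive_tool", "data": {"moves": [[[0, 0, 0], [0, 0, -0.01], 0.06], [[0, 0, 0], [0, 0, 0], 0.06], [[0, 0, 0], [0, 0, 0], 0.06]]}}

```text
time: 23.8
eef_pos: [0.5231, 0.1323, 0.2027]
tcp_rot: [0.782, 0.624, -0.001, -0.001]
contact_force: [-0.2, -0.2, 0.2]
opening: 0.707
finger_force: 0.0
```

```bash
python3 - <<'E'
from h import *
from plant import ctrl
s=ctrl.get_state();print(s["time"],s["eef_pos"],s["contact_force"])
w=shot("wrist","kf");im=w["image"].astype(int);h=cv2.cvtColor(w["image"],cv2.COLOR_RGB2HSV)
m=((im.min(2)>85)&(h[...,1]<60)).astype(np.uint8)
C=np.array((.5257,.1328));x=np.array(w["R"])[0];base=np.degrees(np.arctan2(x[1],x[0]))
c0=proj(w,(*C,.14)).astype(int)
n,l,t,ce=cv2.connectedComponentsWithStats(m)
for i in range(1,n):
    if t[i,4]>4 and abs(ce[i]-c0).max()<40:
        for z in(.162,.124,.115):
            v,u=np.where(l==i);P=np.array([plane(w,a,b,z)[:2] for a,b in zip(u,v)])-C
            f=P[np.argsort(-np.hypot(*P.T))[:max(3,len(P)//2)]].mean(0)
            print(t[i,4],ce[i].round(1),z,"ang %.1f r %.1f"%((np.degrees(np.arctan2(f[1],f[0]))-base+180)%360-180,1000*np.hypot(*f)))
print(c0,[proj(w,(*C,z)).round(1) for z in(.162,.124,.115)])
b=shot("side","sif")
for v in(213,217,219,221): print(v,[int(q) for q in b["image"][v,245:258].sum(1)])
E
```

```text
23.8 [0.52308454 0.13230017 0.20272571] [-0.24184158 -0.23557726  0.20090574]
15 [266.9 174.1] 0.162 ang 73.9 r 24.9
15 [266.9 174.1] 0.124 ang 57.6 r 16.1
15 [266.9 174.1] 0.115 ang 50.9 r 14.3
36 [230.5 182.8] 0.162 ang 141.0 r 27.0
36 [230.5 182.8] 0.124 ang 169.8 r 25.3
36 [230.5 182.8] 0.115 ang 176.3 r 25.8
46 [266.8 203.1] 0.162 ang 9.1 r 9.6
46 [266.8 203.1] 0.124 ang -52.6 r 17.4
46 [266.8 203.1] 0.115 ang -58.8 r 20.5
[258 193] [array([258.2, 203.8]), array([257.9, 187.8]), array([257.8, 184.6])]
213 [333, 421, 611, 584, 526, 578, 607, 602, 465, 586, 597, 584, 360]
217 [316, 196, 124, 245, 565, 563, 580, 591, 252, 116, 140, 144, 171]
219 [315, 222, 134, 176, 267, 272, 273, 257, 157, 134, 128, 130, 182]
221 [175, 171, 131, 135, 127, 139, 123, 137, 164, 237, 241, 233, 219]
```

After release the marks read about 41° apart, the stick is unmoved and the arm is clear. Handing in.

```bash
python3 -c "
from plant import ctrl
print(ctrl.sign_off())"
```

```text
the job is handed in; nothing more can be done
None
```

The stick is in the green gauge's slot against the backstop and clamped by the spindle; the ratchet slipped about 40° by the white marks, the knob is released, and the job is handed in at about 24 s.

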